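# Put the setting ring away and hold the depth gauge on the marked vial well

## Task

The depth gauge has just been zeroed on the large setting ring. Put the middle setting ring, which was left on top of the aluminium vial block, back fully home in its own recess in the wooden ring stand, then pick up the depth gauge, leaving the large ring where it is, and check the marked well: plunger down in the well with its tip on the well's floor, the gauge upright and its base flat on the top of the block, pressed down lightly (about 10 N, never hard). Finish while still holding the gauge there with that light push; do not let go of it, and do not shift the block or disturb the other things.

Things in the scene. Friction and masses are not known exactly. Their poses are not given: they have to be found in the camera images.
- depth_gauge: dial depth gauge, steel, 0.3-0.4 kg, standing on the large ring. Origin: centre of its base's underside; z up along the plunger. Base 18 (x) x 90 (y) x 14 mm high. Round dial body 52 mm across (in y-z), 24 mm thick (x), centre 62 mm above the origin, white face to -x, cap on top to 98 mm. Pick it up from above by the dial's rim at centre height, fingers left and right (along y).
- plunger (a joint): the gauge's spring plunger, 5 mm rod with round tip on the gauge's z axis, below the base. Value in m: 0 = tip 26 mm below the base's underside (needle straight up, as on the large ring at the start); positive = pushed in (to +0.018); -0.008 = hanging free, tip 34 mm below the base. Its spring pushes with about 1 N.
- vial_block: aluminium vial block, 124 x 86 x 40 mm, 1 kg, loose on the table, any yaw; six round blind wells in its top (two rows of three), each 16 mm wide and 26 mm deep, 36 mm apart along x and 38 mm along y. Origin: centre of its underside; z up.
- marked_well (a point): centre of the mouth of the marked well, at the block's top (40 mm above the table): the one corner well with two engraved dark circles (22 and 26 mm wide) round its mouth. At (-36, +19) mm in the block's frame. Axes as the block.
- ring_middle: middle setting ring, steel, 40 mm outside, 16 mm bore, 20 mm tall, 0.1-0.2 kg, lying flat on top of the vial block. Origin: centre of its underside; z up.
- ring_large: large setting ring, steel, 50 mm outside, 18 mm bore, 26 mm tall, flat on the table under the depth gauge; it stays there. Origin: centre of its underside; z up.
- ring_stand: wooden stand fixed to the table, 184 (x) x 84 (y) x 22 mm high, three round recesses 8 mm deep in a row along x: 35 mm wide at x = -64 mm (holds the small ring, 32 mm wide, its top 6 mm above the wood), 43 mm wide at -14 (middle ring's, empty), 53 mm wide at +48 (large ring's, empty); labels with one, two, three strokes. Origin: centre of the underside; z up.
- ring_recess (a point): centre of the floor of the middle ring's own recess (43 mm wide, the middle one of the three), 14 mm above the table; the stand's top is 8 mm higher. Axes as the stand.
- ring_small: small setting ring, steel, 32 mm outside, 12 mm bore, 14 mm tall, seated in its recess of the wooden stand; a bystander, leave it alone. Origin: centre of the underside.
- beaker: small clear plastic beaker, 53x58x72 mm, standing; a bystander, leave it alone. Origin: centre of the underside.
- stopper: rubber stopper with a hole, 32 mm wide, 26 mm tall; a bystander, leave it alone. Origin: centre of the underside.
- timer: small bench timer, 58x60x16 mm; a bystander, leave it alone. Origin: centre of the underside.
- petri_dish: clear shallow dish, 89 mm wide, 16 mm tall; a bystander, leave it alone. Origin: centre of the underside.
- marker: felt marker lying down, 13x128x15 mm; a bystander, leave it alone. Origin: centre of the underside.
- pill_bottle: white plastic bottle with screw cap, 51 mm wide, 96 mm tall; a bystander, leave it alone. Origin: centre of the underside.

How it is judged:
On the way, in this order (a step that is already met when the one before it is completed fails the run):
1. the middle ring lies fully home in its own recess, let go (horizontal distance between ring_middle and ring_recess below 0.003 m and z of ring_middle in the frame of ring_recess between -0.0025 and 0.0025 m and angle between ring_middle's own z axis and vertical below 0.06 rad and contact force between the fingers and ring_middle below 0.1 N), for 0.2 s.
2. the depth gauge is held clear above the rings and the block (height (world z) of depth_gauge above 0.055 m and contact force between the fingers and depth_gauge above 2 N), for 0.2 s.
At the end, for the whole second after the job is handed in: Ring in its recess (3 mm off centre, 2.5 mm high at most). Gauge gripped over 4 N, within 0.04 rad of upright and 4.5 mm of the well's centre, base within 2 mm of the block, plunger within 2 mm of 0, 5-20 N between gauge and block. Block and large ring within 15 mm of their start. At rest (horizontal distance between ring_middle and ring_recess below 0.003 m and z of ring_middle in the frame of ring_recess between -0.0025 and 0.0025 m and angle between ring_middle's own z axis and vertical below 0.06 rad and horizontal distance between depth_gauge and marked_well below 0.0045 m and angle between depth_gauge's own z axis and vertical below 0.04 rad and z of depth_gauge in the frame of marked_well below 0.002 m and value of joint plunger between -0.002 and 0.002 m and contact force between depth_gauge and vial_block between 5 and 20 N and contact force between the fingers and depth_gauge above 4 N and linear speed of each of depth_gauge, vial_block below 0.01 m/s and distance of each of vial_block, ring_large from where it was at the start of the episode below 0.015 m); the arm keeps its last pose, push and grip.
It fails at once if the gauge is pushed hard against the block (over 40 N) (contact force between depth_gauge and vial_block above 40 N).
It fails at once if the gauge is tipped over (more than 0.6 rad) (angle between depth_gauge's own z axis and vertical above 0.6 rad).
It fails at once if a bystander (or the small ring) is moved more than 20 mm (distance of any of ring_small, beaker, stopper, timer, petri_dish, marker, pill_bottle from where it was at the start of the episode above 0.02 m).
It also fails if it takes over 51 s, if anything falls off the work surface, if the arm or the gripper's body presses on something with over 40 N, if the wrist force passes 120 N, or if a joint passes its speed limit or range.

## Robot

A 6-joint arm with a two-finger parallel gripper is mounted at the origin on a cart in front of the work surface, level with it; the furniture and walls round the work are solid. World frame = base frame: x ahead of the robot, y to its left, z up, the work surface at z = 0. Lengths are in m, angles in rad, forces in N, time in s.
With the tool pointing down it reaches from about 0.4 to 0.925 m from the base axis. Payload 3.4 kg.
Tool frame: the origin (TCP) lies at the very end of the fingers, on their centre line; the grasp point (between the pads) lies bot.pinch_z behind it (bot.pinch_z is the distance from the TCP to the grasp point, in m); z points along the fingers, y is the line along which they close (so a half turn about z gives the same grasp; the last joint's range is limited). The gripper opens to 85 mm and grips with 20 to 120 N. Pads are 22 mm wide; open, the fingers measure 114 mm over their backs; the gripper's body (76 mm by 85 mm) begins 54 mm behind the grasp point. The pads swing forward as they close: fully open they stand 13 mm farther back than shut.
Start: joints at [1.157, 0.307, 1.506, -0, 1.328, -0.073], TCP at [0.192, 0.542, 0.231] pointing down, gripper open.
Joint ranges: [-3.12, 3.12], [-1.05, 2.28], [0.14, 2.33], [-1.42, 4.57], [0.1, 2.73], [-2.68, 2.68]. Speed limits (rad/s): [2.57, 2.57, 3.14, 3.14, 3.14, 3.14].

## Interface

Orientations are given as a unit quaternion [w, x, y, z].
In Python, from bench import bot gives the robot as it stands.
- The arm moves only by the tool arm_command, never from a script. Its argument "commands" is one flat list of numbers, 7 for each row, row after row: the shift along the tool's x, y, z in mm, then the turn, a rotation vector about the tool's x, y, z in rad, then the closure, from 0 (fully open) to 1 (shut). A call has 1 to 20 rows; each row shifts and turns the commanded pose from where the row before left it, along the tool's axes as they then stand; what a row does not reach is not made up. A row lasts 1/8 s, in which the tool goes at most 62.5 mm and 10.7 degrees, less where a joint would pass 70% of its speed; a pose out of reach is approached as far as the arm can. A call with a gripper value outside its range is refused whole. The fingers move at their own pace and stop on an object; "force" is the grip in N (left out, the last holds). Time passes only in rows, so rows that do not move let the fingers close. It gives the time, the measured TCP pose, the force, the opening and the grip force at its end, in the units of the state.
- bot.read_state(): the state, without advancing time (a new reading comes with each control period).
- bot.capture(name): name is "side" or "top"; returns a dict with "color" (384x512x3 uint8, red, green, blue), "fx", "fy", "cx", "cy" (pixels), "R" (3x3) and "t" (3): a world point X has camera coordinates R X + t. Camera axes: x right, y down, z forward; pixel columns grow to the right and rows downward; lengths in m; the calibration is good to about 2 mm. A picture is of the moment at which its call begins. There is no depth.
- bot.job_done(): hands the job in; it is judged then, once.
The state is a dict: "t": time; "qpos": joint angles; "qvel": joint speeds; "joint_efforts": joint torques, N m; "tcp_pos": TCP position; "orientation": TCP orientation; "ft_force": force on the tool from outside, world axes, zero at the start; "ft_torque": the same for the moment, N m; "grip_width": opening from 0.0 (shut) to 1.0 (fully open); "gripper_force": force on a finger pad.
Only numpy, scipy, OpenCV 4.12 (cv2) and the standard library are available. Lean on these libraries where they do the work, as an engineer would, in place of code of your own. Each camera call takes 0.05 s, during which the arm holds its last target. There are 200 camera calls.

## Working session

There is one attempt and no reset: what is moved stays moved. The work goes in short steps, Python scripts to look and compute and a tool call to move; the robot and the scene stay as the last step left them, time stands still between calls to the robot, and variables do not carry over. Pictures are saved under pics/ and viewed, at most 10 in all, crops included, and the job is handed in when it is done.

Besides the shell and the picture viewer there is one more tool, called after "Request:" as name(argument=value, ...), one argument or row to a line, values as JSON. arm_command: Moves the arm, as the interface text tells. Its arguments: {"type":"object","properties":{"commands":{"type":"array","items":{"type":"number"}},"force":{"type":"number"}},"required":["commands"]}

```bash
mkdir -p pics; python3 - <<'E'
from bench import bot
import cv2,numpy as np
for n in ("top","side"):
    c=bot.capture(n); np.savez(f"{n}0.npz",**c); cv2.imwrite(f"pics/{n}0.png",c["color"][:,:,::-1])
    print(n,c["fx"],c["fy"],c["cx"],c["cy"],np.round(c["R"],3).tolist(),np.round(c["t"],3), "pos",-c["R"].T@c["t"])
print(bot.read_state(),bot.pinch_z)
E
```

```text
top 464.2107177141279 464.2107177141279 256.75695854278575 187.99280436155883 [[-0.029, -1.0, 0.004], [-0.978, 0.027, -0.206], [0.206, -0.01, -0.978]] [0.013 0.559 1.228] pos [0.2936208  0.01026395 1.31668872]
side 367.0182249225388 367.0182249225388 260.5452941513736 190.47131338891595 [[1.0, 0.006, -0.009], [-0.003, -0.672, -0.741], [-0.01, 0.741, -0.672]] [-0.562  0.051  0.943] pos [ 0.57140673 -0.66125961  0.66575476]
{'t': 0.1, 'qpos': array([ 1.15648415e+00,  3.07527702e-01,  1.50755330e+00,  1.92597212e-05,
        1.32838433e+00, -7.35198880e-02]), 'qvel': array([ 0.00186649, -0.00050556, -0.00382159,  0.00043778,  0.00173631,
        0.00076569]), 'joint_efforts': array([ 3.08313111e-05, -4.58522058e+01, -2.52608299e+01,  9.74640511e-05,
        5.34812876e-03, -1.31851283e-05]), 'tcp_pos': array([0.19195972, 0.54134883, 0.23045226]), 'orientation': array([-2.35199827e-04,  1.69574984e-01,  9.85516843e-01, -9.06366653e-04]), 'ft_force': array([-0.03135214, -0.10909651,  0.05127248]), 'ft_torque': array([-0.03983383,  0.01866709, -0.09078897]), 'gripper_force': 0.0, 'grip_width': 1.0028981178594611} 0.0187
```

View pics/top0.png

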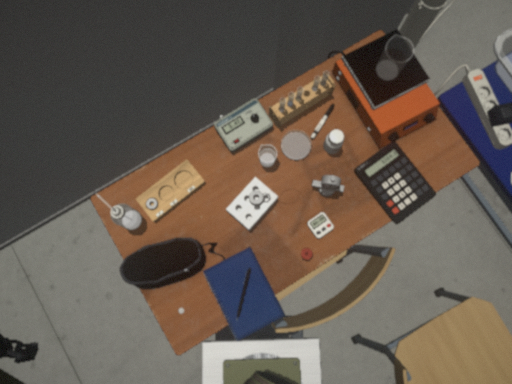

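View pics/side0.png

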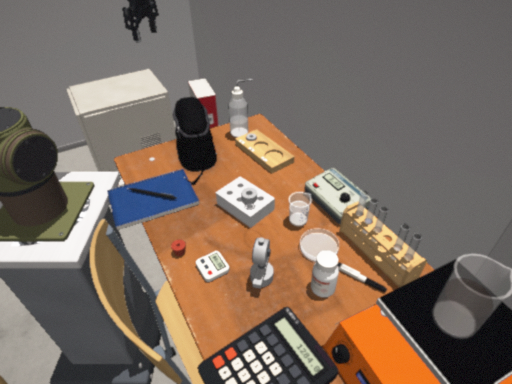

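The top view shows the stand at about (170,190), the block with the ring at (252,203) and the gauge at (328,185). In the side view the gauge is at (262,262), the block at (245,200) and the stand at (264,150). Next I'll enlarge these.

```bash
python3 - <<'E'
import cv2,numpy as np
t=np.load("top0.npz")["color"][:,:,::-1]; s=np.load("side0.npz")["color"][:,:,::-1]
def cr(im,x,y,w,h,k): return cv2.resize(im[y:y+h,x:x+w],None,fx=k,fy=k,interpolation=cv2.INTER_CUBIC)
a=np.hstack([cr(t,130,155,80,70,5),cr(t,215,168,80,70,5)])
b=np.hstack([cr(t,300,165,50,40,5)[:200],cr(s,235,228,50,70,5)[:200*1+100][:200],cr(s,205,165,60,40,5)])
b=np.zeros((250,800,3),np.uint8)
x1=cr(t,305,165,50,50,5); x2=cr(s,240,230,50,70,3.5); x3=cr(s,210,170,74,50,5)
b[:250,:250]=x1; b[:245,250:425]=x2; b[:250,430:800]=x3
cv2.imwrite("pics/c0.png",np.vstack([a,b]))
E
```

```text
(no output)
```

View pics/c0.png

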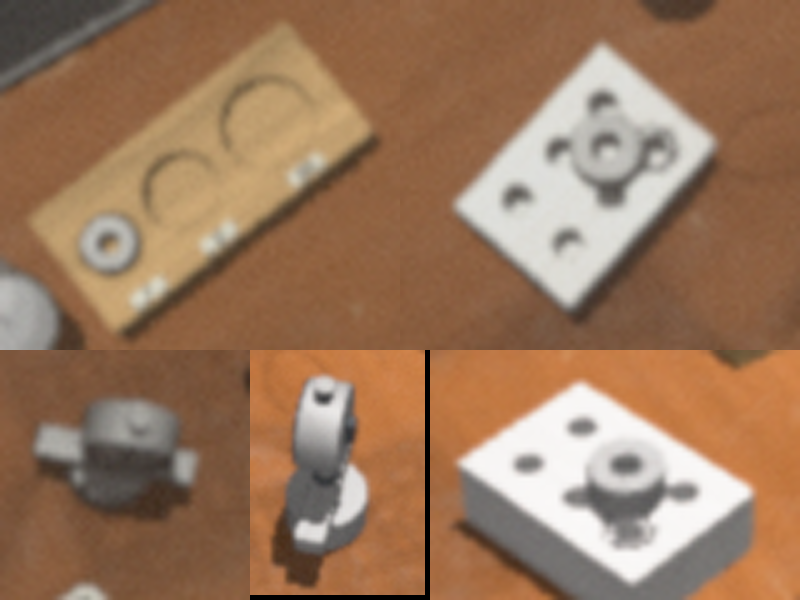

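```bash
cat > h.py <<'E'
import cv2,numpy as np
def load(n): return dict(np.load(n))
def ray(c,uv,z):
    uv=np.atleast_2d(np.asarray(uv,float)); C=-c["R"].T@c["t"]
    d=np.c_[(uv[:,0]-c["cx"])/c["fx"],(uv[:,1]-c["cy"])/c["fy"],np.ones(len(uv))]@c["R"]
    return C+d*((z-C[2])/d[:,2])[:,None]
def proj(c,X):
    p=np.atleast_2d(X)@c["R"].T+c["t"]; return np.c_[p[:,0]/p[:,2]*c["fx"]+c["cx"],p[:,1]/p[:,2]*c["fy"]+c["cy"]]
def biggest(mask,off):
    cs,_=cv2.findContours(mask.astype(np.uint8),cv2.RETR_EXTERNAL,cv2.CHAIN_APPROX_NONE)
    k=max(cs,key=cv2.contourArea)[:,0].astype(np.float32); return k+off
def rect(c,k,z):
    P=ray(c,k,z)[:,:2].astype(np.float32); r=cv2.minAreaRect(P*1000); return r
E
python3 - <<'E'
from h import *
for n in ("top","side"):
    c=load(n+"0.npz"); im=c["color"]; hsv=cv2.cvtColor(im,cv2.COLOR_RGB2HSV)
    x,y,w,h=(215,168,80,70) if n=="top" else (205,165,80,65)
    sub=hsv[y:y+h,x:x+w]; print(n,"block V pct",np.percentile(sub[...,2],[5,50,80,95]))
    k=biggest((sub[...,1]<60)&(sub[...,2]>185),(x,y)); print(" block",len(k),rect(c,k,.04))
    x,y,w,h=(130,155,80,70) if n=="top" else (225,120,80,60)
    sub=hsv[y:y+h,x:x+w]
    m=(sub[...,0]>12)&(sub[...,0]<26)&(sub[...,2]>150); 
    k=biggest(m,(x,y)); print(" stand",len(k),rect(c,k,.022))
c=load("top0.npz")
T=lambda x,y,ox,oy:(ox+x/5-.4,oy+y/5-.4)
print("wells",ray(c,[T(602-400,103,215,168),T(660-400,150,215,168),T(517-400,197,215,168),T(568-400,240,215,168)],.04).round(4))
print("ring top",ray(c,[T(607-400,147,215,168)],.06).round(4))
print("smallring",ray(c,[T(109,243,130,155)],.028).round(4))
g=lambda x,y:(305+x/5-.4,165+(y-350)/5-.4)
print("base ends L",ray(c,[g(37,440),g(198,470)],.04).round(4),"cap",ray(c,[g(140,422)],.124).round(4),"rim L,R",ray(c,[g(84,430),g(178,438)],.088).round(4))
s=load("side0.npz"); g=lambda x,y:(240+(x-250)/3.5-.4,230+(y-350)/3.5-.4)
print("side: cap",ray(s,[g(323,382)],.124).round(4),"base near end top",ray(s,[g(313,537)],.04).round(4),"dial",ray(s,[g(325,430)],.088).round(4))
S=lambda x,y:(210+(x-430)/5-.4,170+(y-350)/5-.4)
print("side ring",ray(s,[S(627,465)],.06).round(4),"marked",ray(s,[S(629,534)],.04).round(4),"wells",ray(s,[S(527,463),S(582,427),S(684,492)],.04).round(4))
E
```

```text
top block V pct [114. 141. 176. 222.]
 block 107 ((523.102783203125, 12.246833801269531), (85.36582946777344, 123.04803466796875), 46.76497268676758)
 stand 151 ((571.1585693359375, 244.45677185058594), (86.50305938720703, 191.8221435546875), 37.62800598144531)
side block V pct [109. 194. 207. 248.]
 block 117 ((521.6206665039062, 12.595497131347656), (87.69742584228516, 125.62776947021484), 46.82506561279297)
 stand 625 ((568.5172729492188, 246.12583923339844), (301.84820556640625, 237.79403686523438), 89.73698425292969)
wells [[ 0.5622  0.0018  0.04  ]
 [ 0.5344 -0.0299  0.04  ]
 [ 0.51    0.0507  0.04  ]
 [ 0.4851  0.0229  0.04  ]]
ring top [[ 5.332e-01 -1.000e-04  6.000e-02]]
smallring [[0.5297 0.2944 0.028 ]]
base ends L [[ 0.5739 -0.1593  0.04  ]
 [ 0.5541 -0.2489  0.04  ]] cap [[ 0.5636 -0.203   0.124 ]] rim L,R [[ 0.5682 -0.1787  0.088 ]
 [ 0.5623 -0.2295  0.088 ]]
side: cap [[ 0.5638 -0.2015  0.124 ]] base near end top [[ 0.5576 -0.2446  0.04  ]] dial [[ 0.5646 -0.2062  0.088 ]]
side ring [[ 5.34e-01 -5.00e-04  6.00e-02]] marked [[ 0.5352 -0.0282  0.04  ]] wells [[0.4822 0.023  0.04  ]
 [0.5087 0.0504 0.04  ]
 [0.5617 0.0013 0.04  ]]
```

Request:
arm_command(
  commands=[-38.7, -30.5, 0, 0, 0, 0, 0, -38.7, -30.5, 0, 0, 0, 0, 0, -38.7, -30.5, 0, 0, 0, 0, 0, -38.7, -30.5, 0, 0, 0, 0, 0, -38.7, -30.5, 0, 0, 0, 0, 0, -38.7, -30.5, 0, 0, 0, 0, 0, -38.7, -30.5, 0, 0, 0, 0, 0, -38.7, -30.5, 0, 0, 0, 0, 0, -38.7, -30.5, 0, 0, 0, 0, 0, -38.7, -30.5, 0, 0, 0, 0, 0, -38.7, -30.5, 0, 0, 0, 0, 0, -38.7, -30.5, 0, 0, 0, 0, 0, -38.7, -30.5, 0, 0, 0, 0, 0, 0, 0, 20, 0, 0, 0.142, 0, 0, 0, 20, 0, 0, 0.142, 0, 0, 0, 20, 0, 0, 0.142, 0, 0, 0, 20, 0, 0, 0.142, 0],
  force=30,
)

```text
t: 2.22
tcp_pos: [0.5335, -0.0, 0.1502]
orientation: [-0.0, 0.441, 0.897, -0.0]
ft_force: [-0.9, -0.7, -0.3]
grip_width: 1.002
gripper_force: 0.0
```

```bash
cat >> h.py <<'E'
from scipy.spatial.transform import Rotation as Ro
def st(): 
    from bench import bot
    s=bot.read_state(); q=s["orientation"]; R=Ro.from_quat([q[1],q[2],q[3],q[0]]).as_matrix(); return s,R
def delta(x,y,z,yaw=None):
    s,R=st(); d=R.T@(np.array([x,y,z])-s["tcp_pos"])*1000
    a=np.arctan2(R[1,1],R[0,1]); o=f"t {s['t']:.2f} tcp {s['tcp_pos'].round(4)} yaw {a:.3f} tilt {np.arccos(-R[2,2]):.4f} d_tool {d.round(1)} F {s['ft_force'].round(2)} w {s['grip_width']:.3f} gf {s['gripper_force']:.1f} R {R[:,2].round(4)}"
    if yaw is not None: o+=f" turn_z {-((yaw-a+np.pi/2)%np.pi-np.pi/2):.3f}"
    print(o)
E
python3 - <<'E'
from h import *
delta(.5335,-.0005,.048,.657)
c=load("top0.npz"); im=c["color"]; hsv=cv2.cvtColor(im,cv2.COLOR_RGB2HSV)
x,y,w,h=130,155,80,70
sub=cv2.resize(hsv[y:y+h,x:x+w],None,fx=5,fy=5,interpolation=cv2.INTER_CUBIC)
for v in (170,185):
    m=(sub[...,0]>12)&(sub[...,0]<26)&(sub[...,2]>v)
    k=biggest(cv2.morphologyEx(m.astype(np.uint8),cv2.MORPH_CLOSE,np.ones((25,25))),(0,0))/5+np.float32([x-.4,y-.4])
    r=rect(c,k,.022);print(v,r)
print("corners",ray(c,[(x+a/5-.4,y+b/5-.4) for a,b in [(30,217),(285,22),(378,133),(118,328)]],.022).round(4))
s=load("side0.npz")["color"]; A=cv2.resize(s[120:185,225:305],None,fx=8,fy=8,interpolation=cv2.INTER_CUBIC)
cv2.imwrite("pics/stand.png",A[:,:,::-1])
E
```

```text
t 2.23 tcp [ 0.5335 -0.      0.1502] yaw 0.657 tilt 0.0010 d_tool [ -0.5  -0.2 102.2] F [-0.91 -0.72 -0.34] w 1.002 gf 0.0 R [-1.e-03  1.e-04 -1.e+00] turn_z 0.000
170 ((569.6785888671875, 244.51766967773438), (83.00798034667969, 185.95240783691406), 37.56364440917969)
185 ((568.8369140625, 243.7840576171875), (78.48014831542969, 182.26736450195312), 37.7833251953125)
corners [[0.5471 0.3408 0.022 ]
 [0.6576 0.1966 0.022 ]
 [0.5904 0.1434 0.022 ]
 [0.4822 0.2899 0.022 ]]
```

View pics/stand.png

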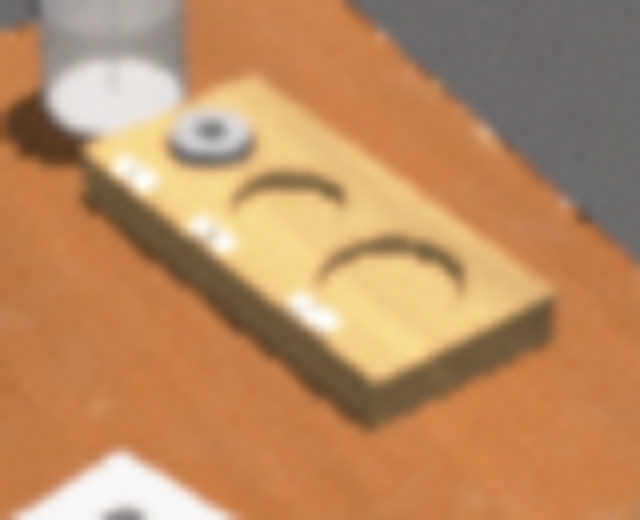

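```bash
python3 - <<'E'
from h import *
s=load("side0.npz"); g=lambda a:[(225+x/8-.44,120+y/8-.44) for x,y in a]
P=ray(s,g([(85,150),(258,78),(553,298),(372,383)]),.022); print(P.round(4),P.mean(0).round(4))
print("small",ray(s,g([(210,133)]),.028).round(4),"mid rim L R top",ray(s,g([(233,205),(347,207),(290,172)]),.022).round(4))
print("bottle base",ray(s,g([(115,95)]),0).round(3), "top-view bottle neck tip", ray(load("top0.npz"),[(116,212)],.17).round(3))
for c0 in [(569.5,244.0),P.mean(0)[:2]*1000]:
    a=np.radians(-52.4); print("recess",np.array(c0)-14*np.array([np.cos(a),np.sin(a)]),"small",np.array(c0)-64*np.array([np.cos(a),np.sin(a)]))
E
```

```text
[[0.4816 0.2902 0.022 ]
 [0.548  0.3406 0.022 ]
 [0.657  0.1941 0.022 ]
 [0.5906 0.1451 0.022 ]] [0.5693 0.2425 0.022 ]
small [[0.5302 0.2926 0.028 ]] mid rim L R top [[0.5397 0.2531 0.022 ]
 [0.5828 0.2515 0.022 ]
 [0.5611 0.2747 0.022 ]]
bottle base [[0.489 0.363 0.   ]] top-view bottle neck tip [[0.484 0.351 0.17 ]]
recess [560.95796771 255.09205501] small [530.45070951 294.70653717]
recess [560.74927239 253.60377205] small [530.24201419 293.21825422]
```

Request:
arm_command(
  commands=[0, 0, 50, 0, 0, 0, 0, 0, 0, 45, 0, 0, 0, 0, 0, 0, 6, 0, 0, 0, 0, 0, 0, 0, 0, 0, 0, 1, 0, 0, 0, 0, 0, 0, 1, 0, 0, 0, 0, 0, 0, 1, 0, 0, 0, 0, 0, 0, 1, 0, 0, 0, 0, 0, 0, 1],
  force=30,
)

```text
t: 3.22
tcp_pos: [0.5354, -0.0001, 0.0524]
orientation: [0.002, 0.439, 0.899, 0.001]
ft_force: [-0.8, -0.3, 6.3]
grip_width: 0.444
gripper_force: 29.6
```

Request:
arm_command(
  commands=[0, 0, 0, 0, 0, 0, 1, 0, 0, 0, 0, 0, 0, 1],
)

```text
t: 3.48
tcp_pos: [0.5354, -0.0, 0.0524]
orientation: [0.002, 0.439, 0.899, 0.001]
ft_force: [-1.8, -0.3, 5.8]
grip_width: 0.443
gripper_force: 29.6
```

```bash
python3 - <<'E'
from h import *
delta(.561,.2537,.12,.657)
E
```

```text
t 3.48 tcp [ 0.5354 -0.      0.0524] yaw 0.662 tilt 0.0040 d_tool [184.2 176.4 -67.6] F [-1.77 -0.28  5.81] w 0.443 gf 29.6 R [ 4.e-03 -3.e-04 -1.e+00] turn_z 0.005
```

Request:
arm_command(
  commands=[0, 0, -8, 0, 0, 0, 1, 0, 0, -30, 0, 0, 0, 1, 0, 0, -30, 0, 0, 0, 1, 36.8, 35.3, 0, 0, 0, 0, 1, 36.8, 35.3, 0, 0, 0, 0, 1, 36.8, 35.3, 0, 0, 0, 0, 1, 36.8, 35.3, 0, 0, 0, 0, 1, 36.8, 35.3, 0, 0, 0, 0, 1, 0, 0, 25, 0, 0, 0, 1, 0, 0, 20, 0, 0, 0, 1, 0, 0, 0, 0, 0, 0, 1, 0, 0, 0, 0, 0, 0, 1],
)

```text
t: 4.97
tcp_pos: [0.5605, 0.2538, 0.0742]
orientation: [0.0, 0.439, 0.898, 0.0]
ft_force: [1.0, 1.3, -1.3]
grip_width: 0.443
gripper_force: 30.6
```

```bash
python3 - <<'E'
from h import *
from bench import bot
delta(.561,.2537,.0264,.657)
for n in ("top","side"):
    c=bot.capture(n); np.savez(n+"1.npz",**c); u,v=proj(c,[[.561,.2537,.06]])[0]; print(n,u,v)
    u,v=int(u)-32,int(v)-30; A=cv2.resize(c["color"][v:v+64,u:u+64,::-1],None,fx=6,fy=6,interpolation=cv2.INTER_CUBIC); print(u,v)
    B=A if n=="top" else np.hstack([B,A])
cv2.imwrite("pics/held.png",B)
E
```

```text
t 4.97 tcp [0.5605 0.2538 0.0742] yaw 0.662 tilt 0.0011 d_tool [-0.4  0.4 47.8] F [ 0.96  1.32 -1.31] w 0.443 gf 30.6 R [ 1.e-03  4.e-04 -1.e+00] turn_z 0.005
top 163.8624602588518 189.62860887010666
131 159
side 260.6154592646066 134.44036069464283
228 104
```

View pics/held.png

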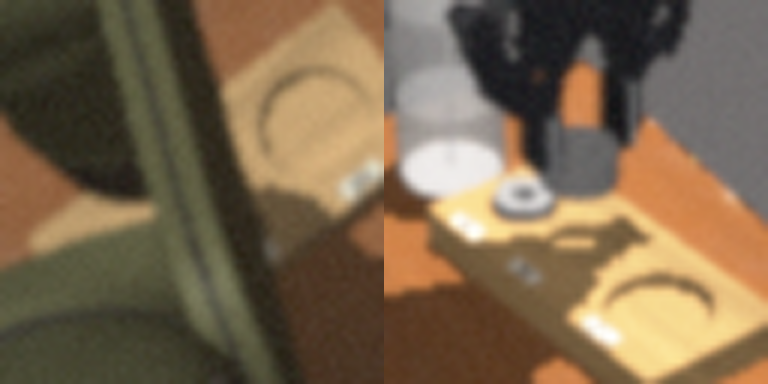

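The held ring shows level in the side view, centred at about px (260.4,130), which agrees with the prediction for the recess. Now I'll lower it to just above the wood.

Request:
arm_command(
  commands=[0, 0, 25, 0, 0, 0, 1, 0, 0, 13, 0, 0, 0, 1, -0.4, 0.4, 0, 0, 0, 0, 1, 0, 0, 2, 0, 0, 0, 1, 0, 0, 2, 0, 0, 0, 1, 0, 0, 0, 0, 0, 0, 1],
)

```text
t: 5.82
tcp_pos: [0.5607, 0.2537, 0.0315]
orientation: [0.0, 0.439, 0.899, 0.0]
ft_force: [0.5, -0.6, -1.7]
grip_width: 0.445
gripper_force: 30.6
```

Request:
arm_command(
  commands=[0, 0, 2, 0, 0, 0, 1, 0, 0, 1.5, 0, 0, 0, 1, 0, 0, 1.5, 0, 0, 0, 1, 0, 0, 0, 0, 0, 0, 1],
)

```text
t: 6.32
tcp_pos: [0.5607, 0.2537, 0.0265]
orientation: [0.0, 0.439, 0.899, 0.0]
ft_force: [0.5, 0.5, 0.5]
grip_width: 0.445
gripper_force: 30.8
```

The ring bottomed out at the expected height with almost no force, so I'll release it and rise.

Request:
arm_command(
  commands=[0, 0, 0.5, 0, 0, 0, 1, 0, 0, 0, 0, 0, 0, 0.4, 0, 0, 0, 0, 0, 0, 0.2, 0, 0, 0, 0, 0, 0, 0, 0, 0, 0, 0, 0, 0, 0, 0, 0, -25, 0, 0, 0, 0, 0, 0, -50, 0, 0, 0, 0, 0, 0, -50, 0, 0, 0, 0, 0, 0, -50, 0, 0, 0, 0],
)

```text
t: 7.45
tcp_pos: [0.5603, 0.2535, 0.2022]
orientation: [-0.0, 0.439, 0.899, -0.0]
ft_force: [1.1, 0.7, -0.1]
grip_width: 1.003
gripper_force: 0.0
```

```bash
python3 - <<'E'
from h import *
delta(.5645,-.2035,.20,np.radians(80))
E
```

```text
t 7.45 tcp [0.5603 0.2535 0.2022] yaw 0.662 tilt 0.0003 d_tool [-363.1 -277.6    2.3] F [ 1.07  0.7  -0.11] w 1.003 gf 0.0 R [-2.e-04 -1.e-04 -1.e+00] turn_z -0.734
```

Request:
arm_command(
  commands=[-40.3, -30.8, 0, 0, 0, 0, 0, -40.3, -30.8, 0, 0, 0, 0, 0, -40.3, -30.8, 0, 0, 0, 0, 0, -40.3, -30.8, 0, 0, 0, 0, 0, -40.3, -30.8, 0, 0, 0, 0, 0, -40.3, -30.8, 0, 0, 0, 0, 0, -40.3, -30.8, 0, 0, 0, 0, 0, -40.3, -30.8, 0, 0, 0, 0, 0, -40.3, -30.8, 0, 0, 0, 0, 0, 0, 0, 0, 0, 0, -0.147, 0, 0, 0, 0, 0, 0, -0.147, 0, 0, 0, 0, 0, 0, -0.147, 0, 0, 0, 0, 0, 0, -0.147, 0, 0, 0, 0, 0, 0, -0.147, 0, 0, 0, 0, 0, 0, 0, 0],
)

```text
t: 9.32
tcp_pos: [0.5647, -0.2028, 0.2007]
orientation: [-0.0, 0.088, 0.996, 0.0]
ft_force: [-0.1, 0.1, 0.4]
grip_width: 1.002
gripper_force: 0.0
```

```bash
python3 - <<'E'
from h import *
from bench import bot
delta(.5645,-.2035,.0693,np.radians(80))
c=bot.capture("top"); np.savez("top2.npz",**c); A=cv2.resize(c["color"][155:225,130:210,::-1],None,fx=5,fy=5,interpolation=cv2.INTER_CUBIC)
s=bot.capture("side"); np.savez("side2.npz",**s); B=cv2.resize(s["color"][120:185,225:305,::-1],(400,350),interpolation=cv2.INTER_CUBIC)
C=cv2.resize(s["color"][215:300,225:305,::-1],(235,250),interpolation=cv2.INTER_CUBIC);D=cv2.resize(s["color"][160:230,200:290,::-1],(321,250),interpolation=cv2.INTER_CUBIC)
E=cv2.resize(c["color"][150:220,295:365,::-1],(244,250),interpolation=cv2.INTER_CUBIC)
cv2.imwrite("pics/p2.png",np.vstack([np.hstack([A,B]),np.hstack([C,D,E])]))
E
```

```text
t 9.32 tcp [ 0.5647 -0.2028  0.2007] yaw 1.395 tilt 0.0003 d_tool [ -0.   -0.7 131.4] F [-0.14  0.08  0.39] w 1.002 gf 0.0 R [-3.e-04  2.e-04 -1.e+00] turn_z -0.001
```

View pics/p2.png

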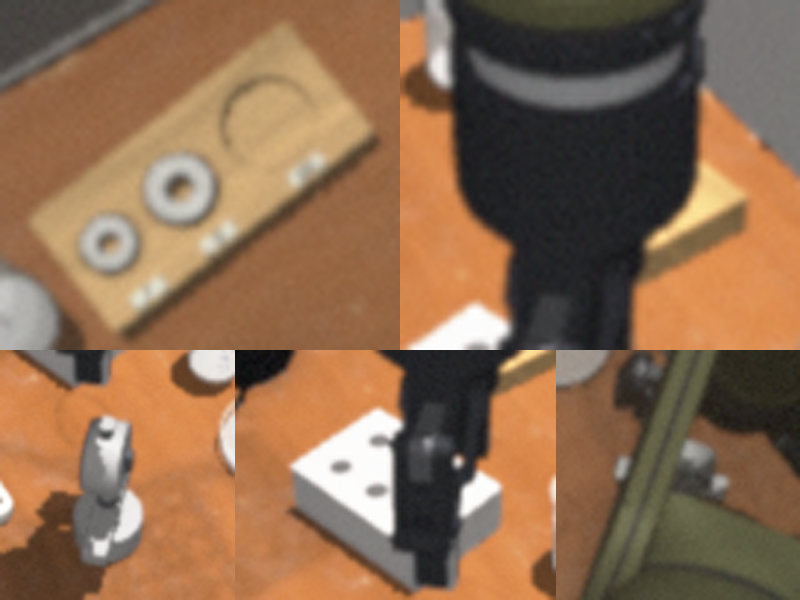

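Request:
arm_command(
  commands=[0, -0.7, 45, 0, 0, 0, 0, 0, 0, 45, 0, 0, 0, 0, 0, 0, 30, 0, 0, 0, 0, 0, 0, 15, 0, 0, 0, 0, 0, 0, 0, 0, 0, 0, 0],
  force=60,
)

```text
t: 10.05
tcp_pos: [0.5643, -0.2033, 0.065]
orientation: [-0.001, 0.087, 0.996, 0.0]
ft_force: [0.4, -0.3, 0.7]
grip_width: 1.001
gripper_force: 0.0
```

```bash
python3 - <<'E'
from h import *
from bench import bot
delta(.5645,-.2035,.065,np.radians(80))
c=bot.capture("side"); np.savez("side3.npz",**c)
A=cv2.resize(c["color"][205:305,200:320,::-1],(600,500),interpolation=cv2.INTER_CUBIC)
cv2.imwrite("pics/p3.png",A)
E
```

```text
t 10.05 tcp [ 0.5643 -0.2033  0.065 ] yaw 1.396 tilt 0.0019 d_tool [-0.2 -0.1  0. ] F [ 0.38 -0.34  0.68] w 1.001 gf 0.0 R [-1.7e-03  7.0e-04 -1.0e+00] turn_z 0.000
```

View pics/p3.png

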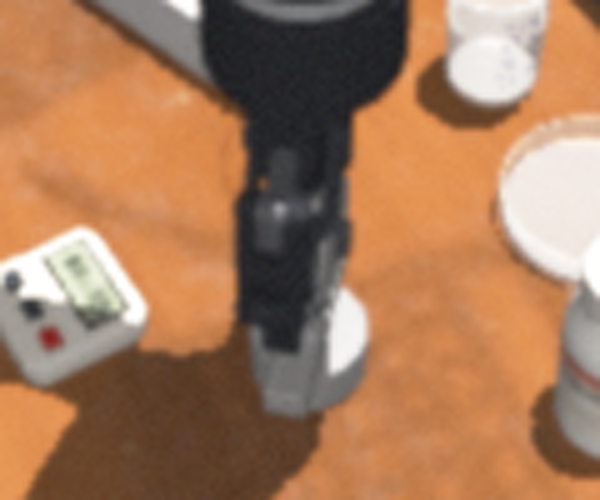

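The near finger stands in front of the dial at about (285,320), centred over the base. Closing.

Request:
arm_command(
  commands=[0, 0, 0, 0, 0, 0, 1, 0, 0, 0, 0, 0, 0, 1, 0, 0, 0, 0, 0, 0, 1, 0, 0, 0, 0, 0, 0, 1, 0, 0, 0, 0, 0, 0, 1],
  force=60,
)

```text
t: 10.72
tcp_pos: [0.5659, -0.2038, 0.0676]
orientation: [0.002, 0.087, 0.996, -0.0]
ft_force: [0.3, 2.6, 6.1]
grip_width: 0.596
gripper_force: 61.4
```

Request:
arm_command(
  commands=[0, 0, -8, 0, 0, 0, 1, 0, 0, -25, 0, 0, 0, 1, 0, 0, -40, 0, 0, 0, 1, 0, 0, 0, 0, 0, 0, 1, 0, 0, 0, 0, 0, 0, 1],
)

```text
t: 11.35
tcp_pos: [0.5637, -0.2031, 0.1379]
orientation: [-0.001, 0.087, 0.996, 0.0]
ft_force: [0.3, 0.5, -4.2]
grip_width: 0.593
gripper_force: 63.6
```

```bash
python3 - <<'E'
from h import *
from bench import bot
delta(.5355,-.0275,.13)
for n in ("top","side"):
    c=bot.capture(n); np.savez(n+"4.npz",**c)
c=load("top4.npz"); hsv=cv2.cvtColor(c["color"],cv2.COLOR_RGB2HSV); x,y,w,h=215,168,80,70
sub=hsv[y:y+h,x:x+w]; k=biggest((sub[...,1]<60)&(sub[...,2]>185),(x,y)); print(rect(c,k,.04))
s=load("side4.npz"); hsv=cv2.cvtColor(s["color"],cv2.COLOR_RGB2HSV); x,y,w,h=205,165,80,65
sub=hsv[y:y+h,x:x+w]; k=biggest((sub[...,1]<60)&(sub[...,2]>185),(x,y)); print(rect(s,k,.04))
A=cv2.resize(s["color"][190:290,200:320,::-1],(480,400),interpolation=cv2.INTER_CUBIC)
B=cv2.resize(c["color"][165:245,210:290,::-1],(320,400),interpolation=cv2.INTER_CUBIC)
cv2.imwrite("pics/p4.png",np.hstack([A,B]))
E
```

```text
t 11.35 tcp [ 0.5637 -0.2031  0.1379] yaw 1.397 tilt 0.0019 d_tool [ 58.1 168.1   8.1] F [ 0.34  0.48 -4.24] w 0.593 gf 63.6 R [-1.7e-03  7.0e-04 -1.0e+00]
((523.1380615234375, 12.194953918457031), (86.07028198242188, 124.27056884765625), 46.94815444946289)
((511.21209716796875, 11.456893920898438), (72.07962799072266, 112.60546875), 46.663570404052734)
```

View pics/p4.png

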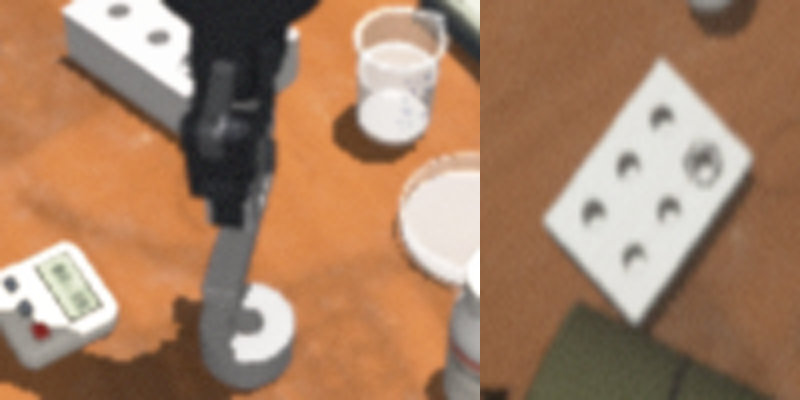

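Gauge is held and the block has not moved. Now I'll move it over the well at this height, measuring the wells from this picture first.

```bash
python3 - <<'E'
from h import *
c=load("top4.npz"); k=8; x,y=235,180
g=cv2.cvtColor(c["color"],cv2.COLOR_RGB2GRAY); g=cv2.resize(g[y:y+60,x:x+50],None,fx=k,fy=k,interpolation=cv2.INTER_CUBIC)
for thr in (170,190):
    # dark holes inside white top
    m=(g>thr).astype(np.uint8); cs,h=cv2.findContours(m,cv2.RETR_CCOMP,cv2.CHAIN_APPROX_NONE)
    out=[]
    for i,q in enumerate(cs):
        if h[0][i][3]>=0 and cv2.contourArea(q)>300:
            (u,v),r=cv2.minEnclosingCircle(q); p=ray(c,[(x+(u+.5)/k-.5,y+(v+.5)/k-.5)],.04)[0]
            out.append((p[:2]*1000).round(1).tolist()+[round(2*r/k*2.75,1)])
    print(thr,out)
a=np.radians(136.87)
for c0 in ((523.1,12.2),(522.8,11.9)): print(np.array(c0)+[-36*np.cos(a)-19*np.sin(a), -36*np.sin(a)+19*np.cos(a)])
E
```

```text
170 [[484.8, 23.9, 15.4], [509.7, 50.8, 16.1], [509.9, -1.5, 16.0], [536.0, 26.4, 16.0], [534.7, -26.2, 25.6], [562.4, 2.0, 16.3]]
190 [[484.3, 23.6, 17.7], [509.7, -1.6, 18.1], [535.4, 26.2, 18.2], [535.2, -26.1, 28.4], [562.4, 1.9, 18.1]]
[536.3834951 -26.2778996]
[536.0834951 -26.5778996]
```

Request:
arm_command(
  commands=[14.5, 42, 0, 0, 0, 0, 1, 14.5, 42, 0, 0, 0, 0, 1, 14.5, 42, 0, 0, 0, 0, 1, 14.5, 42, 0, 0, 0, 0, 1, 0, 0, 0, 0, 0, 0, 1, 0, 0, 0, 0, 0, 0, 1],
)

```text
t: 12.2
tcp_pos: [0.5362, -0.0281, 0.1379]
orientation: [-0.001, 0.086, 0.996, -0.0]
ft_force: [0.2, -1.1, -4.2]
grip_width: 0.593
gripper_force: 64.0
```

```bash
python3 - <<'E'
from h import *
from bench import bot
delta(.5355,-.0275,.13)
for n in ("top","side"):
    c=bot.capture(n); np.savez(n+"5.npz",**c)
A=cv2.resize(c["color"][130:230,190:310,::-1],(720,600),interpolation=cv2.INTER_CUBIC)
cv2.imwrite("pics/p5.png",A)
E
```

```text
t 12.20 tcp [ 0.5362 -0.0281  0.1379] yaw 1.398 tilt 0.0017 d_tool [0.8 0.5 7.9] F [ 0.17 -1.08 -4.2 ] w 0.593 gf 64.0 R [-1.6e-03 -5.0e-04 -1.0e+00]
```

View pics/p5.png

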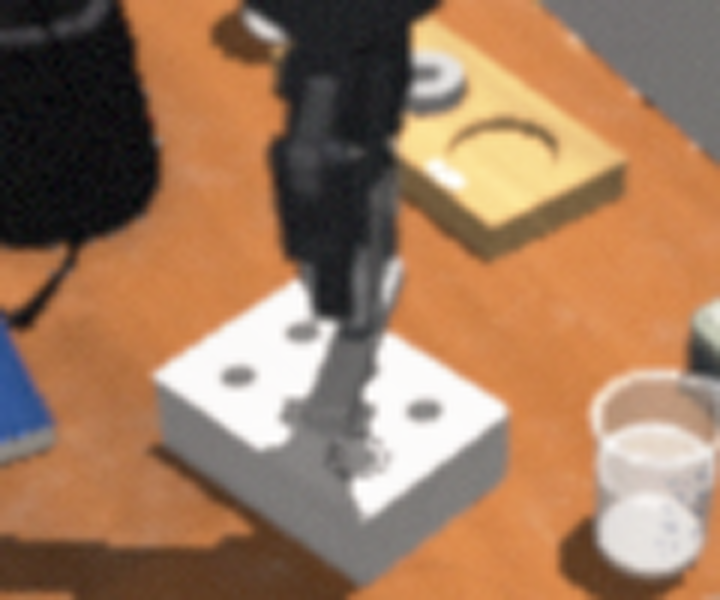

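The gauge hangs over the marked well, whose circles are at about (355,457) in that crop. I'll use the last picture to check the gauge's offset in the hand, with predicted base-corner dots drawn on it.

```bash
python3 - <<'E'
from h import *
out=[]
for n,tcp in (("side4.npz",(.5637,-.2031,.1379)),("side5.npz",(.5362,-.0281,.1379))):
    c=load(n); a=1.397; Y=np.array([np.cos(a),np.sin(a),0]); X=np.array([np.sin(a),-np.cos(a),0]); o=np.array(tcp)-[0,0,.0416]
    P=[o+sx*.009*X-.045*Y+[0,0,z] for sx in (-1,1) for z in (0,.014)]+[o-[0,0,.034]]+[o+.009*X+.045*Y+[0,0,.014],o+.009*X+.045*Y]
    uv=proj(c,P); x,y=np.round(uv[:4].mean(0)).astype(int)-[25,40]; k=8
    A=cv2.resize(c["color"][y:y+75,x:x+50,::-1],None,fx=k,fy=k,interpolation=cv2.INTER_CUBIC)
    A=(255*(A/255.)**.6).astype(np.uint8)
    for i,(u,v) in enumerate(uv): cv2.circle(A,(int((u-x+.5)*k),int((v-y+.5)*k)),2,(0,0,255) if i!=4 else (255,0,255),-1)
    out.append(A); print(n,x,y,uv.round(1).tolist())
cv2.imwrite("pics/p6.png",np.hstack(out))
E
```

```text
side4.npz 231 225 [[251.5, 266.5], [251.4, 262.0], [261.0, 267.9], [260.9, 263.3], [260.7, 259.2], [268.8, 227.5], [268.8, 232.1]]
side5.npz 220 160 [[241.1, 201.9], [240.8, 197.4], [249.0, 202.9], [248.8, 198.3], [249.5, 199.7], [256.4, 172.7], [256.5, 177.2]]
```

View pics/p6.png

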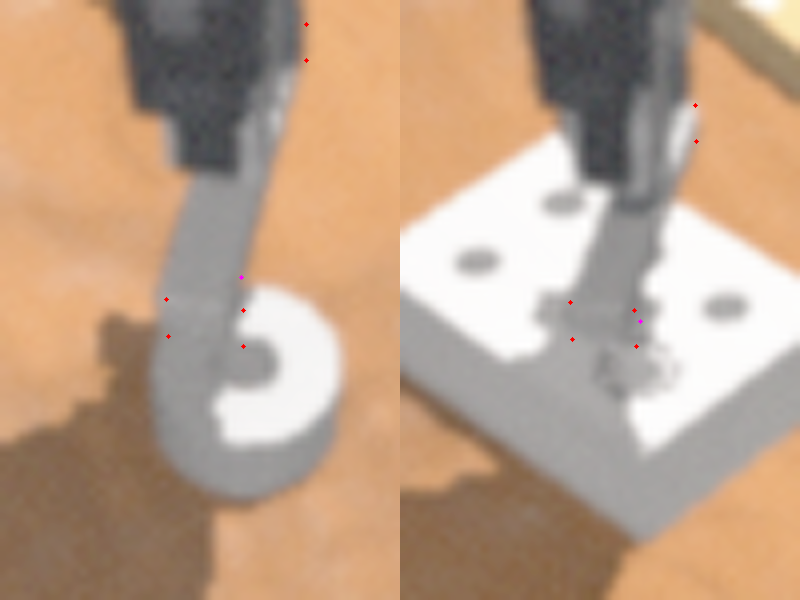

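Request:
arm_command(
  commands=[0.2, 1.3, 10, 0, 0, 0, 1, 0, 0, 10, 0, 0, 0, 1, 0, 0, 10, 0, 0, 0, 1, 0, 0, 8, 0, 0, 0, 1, 0, 0, 6, 0, 0, 0, 1, 0, 0, 4, 0, 0, 0, 1, 0, 0, 0, 0, 0, 0, 1],
)

```text
t: 13.18
tcp_pos: [0.5365, -0.0267, 0.0906]
orientation: [-0.0, 0.087, 0.996, 0.0]
ft_force: [-0.6, -0.1, -4.3]
grip_width: 0.588
gripper_force: 64.1
```

```bash
python3 - <<'E'
from h import *
delta(.5363,-.0268,.0816)
E
```

```text
t 13.18 tcp [ 0.5365 -0.0267  0.0906] yaw 1.397 tilt 0.0005 d_tool [ 0.2 -0.2  9. ] F [-0.65 -0.08 -4.33] w 0.588 gf 64.1 R [-5.e-04  1.e-04 -1.e+00]
```

There is no contact with the tip well below the block top, so the plunger is in the well. I'll continue gently.

Request:
arm_command(
  commands=[0, 0, 3, 0, 0, 0, 1, 0, 0, 2.5, 0, 0, 0, 1, 0, 0, 1.5, 0, 0, 0, 1, 0, 0, 1, 0, 0, 0, 1, 0, 0, 0, 0, 0, 0, 1],
)

```text
t: 13.8
tcp_pos: [0.5369, -0.0267, 0.0829]
orientation: [0.0, 0.087, 0.996, 0.0]
ft_force: [0.1, -0.6, -2.4]
grip_width: 0.59
gripper_force: 64.1
```

Request:
arm_command(
  commands=[0, 0, 1, 0, 0, 0, 1, 0, 0, 1, 0, 0, 0, 1, 0, 0, 1, 0, 0, 0, 1, 0, 0, 0, 0, 0, 0, 1, 0, 0, 0, 0, 0, 0, 1],
)

```text
t: 14.42
tcp_pos: [0.5376, -0.0267, 0.0817]
orientation: [0.001, 0.087, 0.996, 0.0]
ft_force: [-1.4, 1.4, 10.1]
grip_width: 0.592
gripper_force: 65.7
```

Request:
arm_command(
  commands=[0, 0, -0.8, 0, 0, 0, 1, 0, 0, 0, 0, 0, 0, 1, 0, 0, 0, 0, 0, 0, 1, 0, 0, 0, 0, 0, 0, 1],
)

```text
t: 14.92
tcp_pos: [0.5374, -0.0267, 0.0818]
orientation: [0.001, 0.087, 0.996, 0.0]
ft_force: [-0.8, 0.3, 7.7]
grip_width: 0.588
gripper_force: 65.2
```

```bash
python3 - <<'E'
from h import *
from bench import bot
delta(.5363,-.0268,.0816)
s=bot.capture("side"); hsv=cv2.cvtColor(s["color"],cv2.COLOR_RGB2HSV); x,y,w,h=205,165,80,65
def edges(c):
    m=cv2.cvtColor(c["color"],cv2.COLOR_RGB2HSV)[165:235,205:285]; m=((m[...,1]<60)&(m[...,2]>60)).astype(np.uint8); k=biggest(m,(205,165)); return k[:,0].min(),k[:,0].max(),k[k[:,0].argmin()],k[k[:,0].argmax()],k[k[:,1].argmax()]
print(edges(load("side0.npz")),edges(s))
# gauge base corners predicted vs seen: gray level profile along row through near end
a=1.397; Y=np.array([np.cos(a),np.sin(a),0]);X=np.array([np.sin(a),-np.cos(a),0]);o=np.array([.5355,-.0265,.04])
uv=proj(s,[o+q*.009*X-.04*Y+[0,0,.014] for q in(-1,1)]); print(uv.round(1)); r=int(uv[:,1].mean()); print(s["color"][r-2:r+3,228:258,0])
E
```

```text
t 14.93 tcp [ 0.5374 -0.0267  0.0818] yaw 1.397 tilt 0.0019 d_tool [ 1.1 -0.3  0.2] F [-0.84  0.3   7.68] w 0.588 gf 65.2 R [ 1.9e-03 -2.0e-04 -1.0e+00]
(np.float64(216.0), np.float64(273.0), array([216., 192.]), array([273., 208.]), array([249., 226.])) (np.float64(216.0), np.float64(273.0), array([216., 192.]), array([273., 208.]), array([250., 227.]))
[[242.1 213.1]
 [249.7 214. ]]
[[112 118 122 125 126 127 129 126 126 126 127 127 126 125 124 111 109 109
  107 105 109 106 104 101 126 189 246 251 246 223]
 [ 96 105 119 119 125 124 129 129 125 126 126 129 127 126 118 111 108 107
  108 106 108 104  97 105 131 181 238 235 205 163]
 [ 86  93 104 114 120 127 125 125 126 130 129 128 125 124 115 109 106 105
  106 108 107 103  97 116 132 157 197 174 148 132]
 [111  96  89  97 107 118 122 124 126 129 129 125 125 124 119 113 112 111
  111 113 111 102  99 120 131 135 143 133 130 129]
 [157 128  96  88  95 105 115 122 126 126 126 128 127 125 117 116 116 121
  121 117 110 100 102 122 129 126 127 127 127 128]]
```

The block hasn't moved, the base is about 1 mm off the well's centre, and the push is about 12 N. Handing in.

```bash
python3 -c "
from bench import bot
print(bot.job_done())"
```

```text
the job is handed in; nothing more can be done
None
```

I handed the job in. By my measurements the middle ring is home in its recess, and the gauge is held upright in the marked well, about 1 mm off centre, with a push of about 12 N; the hand-in gave no verdict.

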